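Cover the gel dryer and hold the plate down

TASK

Get the gel dryer ready for vacuum: vent it by pulling its red knob right out to its stop and pushing it fully home again. Then take the aluminium cover plate by its black rib, lay it squarely on the dryer's dark bed with its blue edge tucked about 25 mm under the clear, orange-lipped flap without lifting the flap, and press the plate flat until the sprung bed is right down. Finish while holding it pressed down, and leave everything else on the bench where it is.

Things in the scene. Friction and masses are not known exactly. Their poses are not given: they have to be found in the camera images.
- dryer: White fixed gel dryer, a flat box 220 (x) x 300 (y) x 50 mm high; origin at the centre of its underside on the table. Its -x side is the front, towards the robot; it may be yawed up to 0.25 rad. On its top: the dark bed, over the far part of the bed the flap, and left of the bed (+y) the grey vent valve block (x +30 to +100, y +85 to +135, its top at z 96 mm) with the red knob in front of it.
- bed_top (a point): Centre of the top face of the dark steel bed, 180 x 180 mm, axes as the dryer's; at dryer (-5, -50, 62) mm when up. The bed moves straight down on springs when pressed: about 6 N (net) before it starts to sink, about 14 N at the bottom, 8 mm down. It returns when let go.
- bed (a joint): How far the bed is pressed down, m: 0 up, 0.008 fully down.
- flap_lip (a point): Middle of the near edge of the flap's flat part, on its underside, at dryer (+30, -50, 70) mm: 8 mm above the raised bed. The flap is a clear 3 mm rigid sheet, 70 mm deep, 170 mm wide, 90 g, level at rest, hinged along its far edge. From this edge an orange lip, 12 mm long, slopes up towards the robot to 6 mm higher. A hinge bar at dryer x +95 mm closes the space behind.
- flap (a joint): Angle of the flap, rad: 0 at rest (level, cannot go lower), grows as its near edge is lifted; it falls back by itself.
- vent_knob (a point): Centre of the red round vent knob, 30 mm across and 22 mm long, its axis along the dryer's x, at dryer (0, +110, 80) mm when home, 30 mm above the dryer's top; a 10 mm steel stem leads from it to the valve block, 19 mm behind the knob. It slides out towards the dryer's -x.
- vent (a joint): How far the vent knob is pulled out, m: 0 home, 0.030 fully out (end stop). Stops at both ends; a firm slide that takes about 4 N to move and stays where it is left. At the start it is home or up to 6 mm out.
- plate: Aluminium cover plate, loose, 120 (x) x 140 (y) x 4 mm, about 240 g; origin at the centre of its underside, z up. A 16 mm blue band marks its +x edge. An upright black rib, 10 mm thick (x), 60 mm long (y), its top 34 mm above the plate's underside, stands at plate x = -15 mm: pinch it from above across its thickness.
- plate_edge (a point): Middle of the blue edge, on the underside of the plate: at plate (+60, 0, 0) mm.
- plate_grip (a point): Point to grip on the rib: at plate (-15, 0, 26) mm, 22 mm above the plate's top face. Axes as the plate's.
- rest: Fixed grey block 160 (x) x 200 (y) x 30 mm on which the plate lies at the start; origin at the centre of its underside. It lies left or right of the dryer.
- vial: Small clear vial with a blue cap, 20 mm across, 34 mm high, standing on a near corner of the rest beside the plate; origin under its centre. Leave alone.
- tip_box: Box of pipette tips with a teal top, 85 x 120 x 58 mm, at the back; origin under its centre. Leave alone.
- marker: Dark blue marker pen, 12 mm thick, 125 mm long, lying beyond the dryer and the rest, in front of the yellow tube rack; origin under its centre. Leave alone.
Mind the look-alikes: they are no part of the job. Leave any green or pink look-alike of the plate alone.

How it is judged (in metres and radians):
On the way, in this order (a step that is already met when the one before it is completed fails the run):
1. the vent knob is pulled right out (value of joint vent above 0.025 m), for 0.1 s.
2. the vent knob is pushed home again (value of joint vent below 0.004 m), for 0.1 s.
3. the plate's blue edge lies under the flap (x of plate_edge in the frame of bed_top above 0.045 m and y of plate_edge in the frame of bed_top between -0.022 and 0.022 m and z of plate_edge in the frame of bed_top between -0.003 and 0.006 m and value of joint flap below 0.05 rad), for 0.1 s.
At the end, for the whole second after the job is handed in: Plate flat on the bed (3 mm, 0.04 rad), square within 0.12 rad, centred within 22 mm, blue edge 10 mm or more past the flap's lip edge and under it; flap at rest (under 0.05 rad); fingers on the plate, still, bed pressed over 5 of its 8 mm; vent knob home within 4 mm (all of step 3 and angle between the x axis of plate and the x axis of bed_top, either way round below 0.12 rad and angle between plate's own z axis and vertical below 0.04 rad and z of plate in the frame of bed_top below 0.003 m and value of joint bed above 0.005 m and contact force between the fingers and plate above 2 N and value of joint vent below 0.004 m and linear speed of plate below 0.02 m/s); the arm keeps its last pose, push and grip.
It fails at once if the flap is lifted (over 0.12 rad) (value of joint flap above 0.12 rad).
It fails at once if the vial, tip box or marker is disturbed (moved over 30 mm) (distance of any of vial, tip_box, marker from where it was at the start of the episode above 0.03 m).
It also fails if it takes over 53 s, if anything falls off the work surface, if the arm or the gripper's body presses on something with over 40 N, if the wrist force passes 120 N, or if a joint passes its speed limit or range.

ROBOT

A 6-joint arm with a two-finger parallel gripper is mounted at the origin on the work surface. World frame = base frame: x ahead of the robot, y to its left, z up, the work surface at z = 0. Lengths are in mm, angles in rad, forces in N, time in s.
With the tool pointing down it reaches from about 350 to 775 mm from the base axis. Payload 7.3 kg.
Tool frame: the origin (TCP) lies at the very end of the fingers, on their centre line; the grasp point (between the pads) lies 19 mm behind it; z points along the fingers, y is the line along which they close (so a half turn about z gives the same grasp; the last joint's range is limited). The gripper opens to 92 mm and grips with 3 to 60 N. Pads are 19 mm wide; open, the fingers measure 130 mm over their backs; the gripper's body (75 mm by 190 mm) begins 47 mm behind the grasp point.
Start: joints at [-1.322, 0.342, 1.524, -0, 1.275, -0.146], TCP at [201.951, -484.624, 226.741] pointing down, gripper open.
Joint ranges: [-2.53, 2.53], [-0.77, 2.02], [0.04, 2.7], [-1, 4.14], [0.28, 2.66], [-3.11, 3.11]. Speed limits (rad/s): [2.57, 2.57, 3.14, 3.14, 3.14, 3.14].

INTERFACE

Orientations are given as [roll, pitch, yaw] about the fixed x, y, z axes, in that order (R = Rz(yaw) Ry(pitch) Rx(roll)).
In Python, from plant import get_obs, vision, workorder gives the robot as it stands.
- The arm moves only by the shell command python3 -m pendant 'ROWS' [OPENING]. ROWS is a JSON object of lists of equal length, an entry for each row: "dp": the shift along the tool's x, y, z in m, a list of three; "rotation": the turn, a rotation vector about the tool's x, y, z in rad, a list of three. A call has 1 to 8 rows; each row is the pose to reach, as a shift and turn from the pose commanded when the call began, along the tool's axes at that moment; what a row does not reach only later rows make up. A row lasts 1/8 s, in which the tool goes at most 62.5 mm and 10.7 degrees, less where a joint would pass 70% of its speed; a pose out of reach is approached as far as the arm can. A call with a gripper value outside its range is refused whole. OPENING is the finger opening in m, from 0 to 0.0918, set as the call begins (- or left out, the last holds). The fingers move at their own pace and stop on an object; the grip force is fixed at half the most. Time passes only in rows, so rows that repeat a pose let the fingers close. It gives the time, the measured TCP pose, the force, the opening and the grip force at its end, in the units of the state.
- get_obs(): the state, without advancing time (a new reading comes with each control period).
- vision.capture(name): name is "side" or "top"; returns a dict with "pixels" (420x560x3 uint8, red, green, blue), "vfov" (degrees; the focal length in pixels is half the picture's height over the tangent of half this angle, whatever the lens; pixels are square), "cx", "cy" (the principal point, pixels), "dist" ([k1, k2, p1, p2, k3] as OpenCV has them; the pictures are not rectified), "pose" (4x4, takes a point from camera to world coordinates). Camera axes: x right, y up, looking along -z (the intrinsics and any distortion apply to the point x, -y, -z); pixel columns grow to the right and rows downward; lengths in mm; the calibration is good to about 2 mm. A picture is of the moment at which its call begins. There is no depth.
- workorder.close_job(): hands the job in; it is judged then, once.
The state is a dict: "time": time; "joint_positions": joint angles; "dq": joint speeds; "tau": joint torques, N m; "tool_pos": TCP position; "tcp_rot": TCP orientation; "contact_force": force on the tool from outside, world axes, zero at the start; "moment": the same for the moment, N m; "grip_width": finger opening in mm; "finger_force": force on a finger pad.
Only numpy, scipy, OpenCV 4.12 (cv2) and the standard library are available. Lean on these libraries where they do the work, as an engineer would, in place of code of your own. Each camera call takes 0.05 s, during which the arm holds its last target. There are 200 camera calls.

## Working session

There is one attempt and no reset: what is moved stays moved. The work goes in short steps, Python scripts to look and compute and a shell command to move; the robot and the scene stay as the last step left them, time stands still between calls to the robot, and variables do not carry over. Pictures are saved under pics/ and viewed, at most 14 in all, crops included, and the job is handed in when it is done.

```bash
mkdir -p pics; ls
cat > h.py <<'E'
import numpy as np,cv2,json
from plant import get_obs,vision,workorder
from scipy.spatial.transform import Rotation as R
def cap(n,name):
    c=vision.capture(n); cv2.imwrite(f'pics/{name}.png',cv2.cvtColor(c['pixels'],cv2.COLOR_RGB2BGR))
    np.savez(f'pics/{name}.npz',**{k:np.array(v) for k,v in c.items()}); return c
def K(c):
    f=210/np.tan(np.radians(float(c['vfov']))/2); return np.array([[f,0,float(c['cx'])],[0,f,float(c['cy'])],[0,0,1]])
def ray(c,uv):
    n=cv2.undistortPoints(np.array([[uv]],float),K(c),np.array(c['dist'],float))[0,0]
    P=np.array(c['pose']);return P[:3,3],P[:3,:3]@np.array([n[0],-n[1],-1])
def onz(c,uv,z):
    o,d=ray(c,uv);return o+d*(z-o[2])/d[2]
def proj(c,p):
    P=np.array(c['pose']);q=(np.asarray(p,float)-P[:3,3])@P[:3,:3]
    q=q*[1,-1,-1];return cv2.projectPoints(q.reshape(-1,1,3),np.zeros(3),np.zeros(3),K(c),np.array(c['dist'],float))[0][:,0]
def load(n): return dict(np.load(f'pics/{n}.npz'))
def crop(name,out,x0,y0,x1,y1,s):
    im=cv2.imread(f'pics/{name}.png')[y0:y1,x0:x1];cv2.imwrite(f'pics/{out}.png',cv2.resize(im,None,fx=s,fy=s,interpolation=cv2.INTER_CUBIC))
E
python3 - <<'E'
from h import *
for n in('top','side'):
    c=cap(n,n+'0');print(n,c['vfov'],c['cx'],c['cy'],c['dist'],np.round(c['pose'],3).tolist())
o=get_obs();print({k:np.round(v,3).tolist() for k,v in o.items()})
print(R.from_euler('xyz',o['tcp_rot']).as_matrix().round(3))
E
```

```text
pics
top 46.48263263060246 286.603388599926 211.0560387376948 [-0.15462056  0.          0.          0.          0.        ] [[0.033, 0.974, -0.223, 310.216], [-0.999, 0.031, -0.013, -122.841], [-0.006, 0.223, 0.975, 1316.94], [0.0, 0.0, 0.0, 1.0]]
side 48.95836174234137 292.35462303408406 214.31790558607685 [-0.06275363  0.          0.          0.          0.        ] [[1.0, -0.009, -0.027, 550.597], [-0.018, 0.534, -0.845, -976.361], [0.022, 0.845, 0.534, 648.214], [0.0, 0.0, 0.0, 1.0]]
{'time': 0.1, 'joint_positions': [-1.322, 0.343, 1.525, -0.0, 1.275, -0.146], 'dq': [0.0, -0.002, -0.003, 0.0, 0.002, -0.001], 'tau': [0.002, -43.2, -24.469, 0.072, 0.053, -0.0], 'tool_pos': [201.851, -484.27, 226.12], 'tcp_rot': [-3.14, -0.0, 0.395], 'contact_force': [0.092, -0.066, 1.17], 'moment': [0.029, 0.003, 0.032], 'finger_force': 0.0, 'grip_width': 92.079}
[[ 0.923  0.385 -0.   ]
 [ 0.385 -0.923  0.001]
 [ 0.    -0.001 -1.   ]]
```

View pics/top0.png

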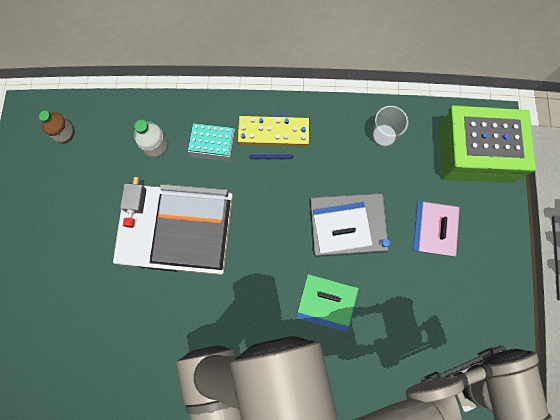

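View pics/side0.png

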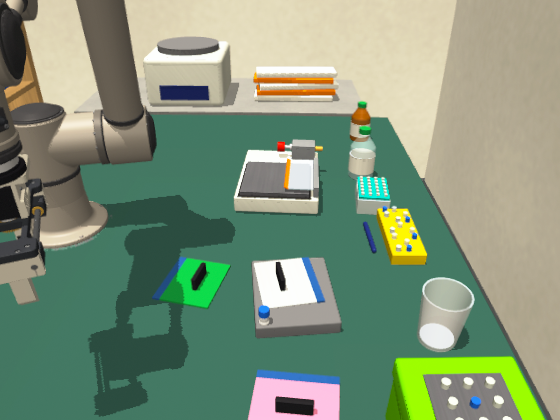

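Top view: the dryer is at about (172,228), its red knob at (128,222) and the orange lip at (190,219). There are three candidate plates: white/aluminium on the grey rest (343,229), green (328,303) and pink (437,229). The aluminium one on the rest, with its blue edge away from the robot and the vial at (386,243), fits the description. I'll enlarge to confirm it.

Run:
```python
from h import *
a=cv2.imread('pics/top0.png')
l=cv2.resize(a[170:280,105:240],None,fx=5.9,fy=5.4,interpolation=cv2.INTER_CUBIC)
crop('top0','c1',105,170,240,280,5)
crop('top0','c2',300,185,400,265,7)
```

```text
(no output)
```

View pics/c1.png

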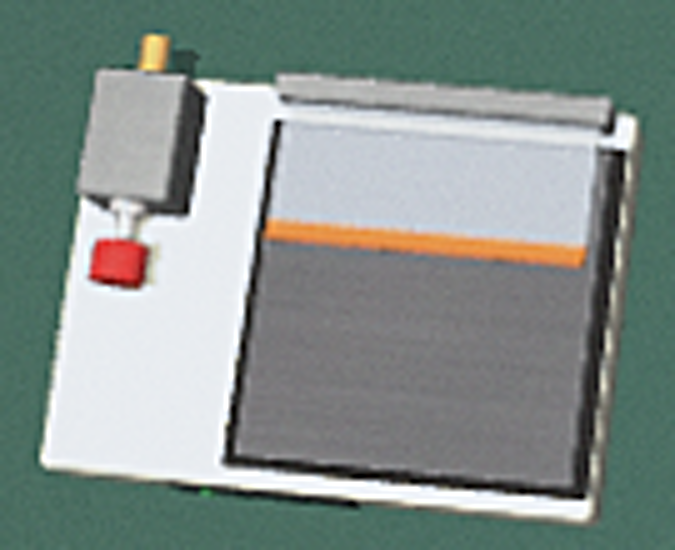

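View pics/c2.png

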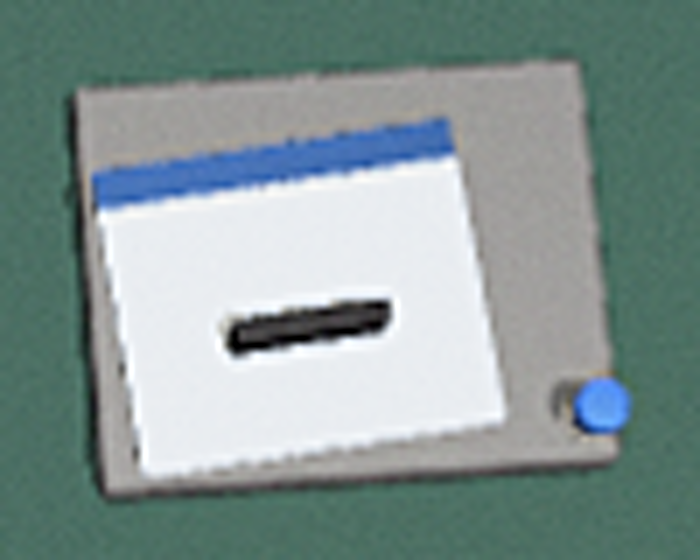

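```bash
cat > fit.py <<'E'
from h import *
from scipy.optimize import least_squares
def fit(c,mod,uv,x0):
    mod=np.array(mod,float);uv=np.array(uv,float)
    def w(p): 
        return R.from_euler('z',p[2]).apply(mod)+[p[0],p[1],0]
    r=least_squares(lambda p:(proj(c,w(p))-uv).ravel(),x0,loss='soft_l1',x_scale=[100,100,1])
    return r.x,(r.fun.reshape(-1,2))
E
python3 - <<'E'
from fit import *
c=load('top0')
cr=lambda a,x0,y0,s:(np.array(a)+.5)/s-.5+[x0,y0]
dm=[(-110,150,50),(-110,-150,50),(110,-150,50),(-95,40,62),(-95,-140,62),(30,100,96),(30,85,96)]
du=cr([(43,463),(597,520),(638,117),(237,458),(578,485),(80,192),(182,212)][:5]+[(80,192),(175,208)],105,170,5)
p,r=fit(c,dm,du,[500,150,0]);print('dryer',p.round(3));print(r.round(2).tolist())
pm=[(60,70,34),(60,-70,34),(-60,-70,34),(-60,70,34)]
pu=cr([(93,172),(449,119),(506,422),(146,478)],300,185,7)
q,r2=fit(c,pm,pu,[500,-150,0]);print('plate',q.round(3));print(r2.round(2).tolist())
W=lambda p,v:R.from_euler('z',p[2]).apply(v)+[p[0],p[1],0]
ku=cr([(118,264)],105,170,5)[0]
print('knob pred',proj(c,W(p,[0,110,80])),'seen',ku, 'front top edge pred', proj(c,W(p,[-11,110,95])))
for n,b,v in[('knob',p,[0,110,80]),('lip',p,[30,-50,70]),('bed',p,[-5,-50,62]),('rib',q,[-15,0,56])]:print(n,W(b,v).round(1))
# side view checks
s=load('side0')
print('side: knob',proj(s,W(p,[0,110,80])),'rib top ends',proj(s,[W(q,[-15,30,64]),W(q,[-15,-30,64])]),'plate corners',proj(s,W(q,np.array(pm))).round(1).tolist())
print('dryer corners',proj(s,W(p,np.array(dm)[:3])).round(1).tolist())
crop('side0','c3',225,130,345,220,6)
E
```

```text
dryer [ 5.45538e+02  1.96167e+02 -5.10000e-02]
[[-0.45, 0.81], [-0.25, 0.01], [0.64, -0.99], [0.1, -0.46], [-0.26, 0.43], [12.43, 1.49], [-1.06, -1.25]]
plate [ 5.64774e+02 -2.55770e+02  1.85000e-01]
[[0.02, 0.05], [0.03, -0.03], [0.15, -0.05], [-0.2, 0.03]]
knob pred [[129.55506134 221.62551897]] seen [128.2 222.4] front top edge pred [[127.109516   224.58957036]]
knob [551.2 306.   80. ]
lip [572.9 144.7  70. ]
bed [538.  146.5  62. ]
rib [ 550.  -258.5   56. ]
side: knob [[280.86428474 146.39154628]] rib top ends [[276.6491962  260.57508218]
 [282.00713801 279.3991461 ]] plate corners [[307.3, 256.6], [323.8, 300.1], [262.3, 307.9], [252.6, 262.5]]
dryer corners [[246.3, 148.9], [232.5, 197.0], [318.1, 200.0]]
```

View pics/c3.png

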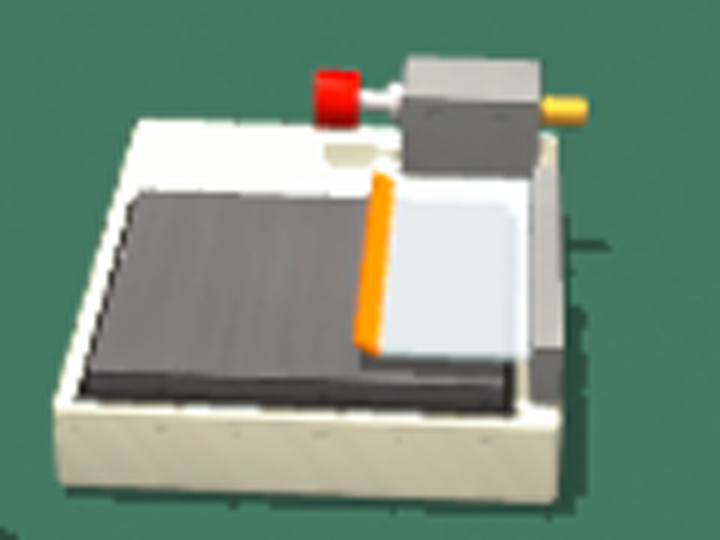

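Run:
```python
from fit import *
c=load('top0');s=load('side0')
cr=lambda a,x0,y0,s:(np.array(a,float)+.5)/s-.5+[x0,y0]
tm=[(-110,150,50),(-110,-150,50),(110,-150,50),(-95,40,62),(-95,-140,62),(30,135,96),(30,85,96)]
tu=cr([(43,463),(597,520),(638,117),(237,458),(578,485),(80,192),(178,211)],105,170,5)
sm=[(-110,150,50),(-110,-150,50),(110,-150,50),(-95,40,62),(-95,-140,62),(30,85,96),(100,85,96)]
su=cr([(138,120),(57,408),(560,415),(137,193),(92,373),(406,99),(540,97)],225,130,6)
W=lambda p,v:R.from_euler('z',p[2]).apply(v)+[p[0],p[1],0]
def go(T,S):
    f=lambda p:np.r_[(proj(c,W(p,np.array(tm,float)))-tu).ravel()*T,(proj(s,W(p,np.array(sm,float)))-su).ravel()*S]
    r=least_squares(f,[545,196,-.1],loss='soft_l1',x_scale=[100,100,1]);return r.x,r.fun.reshape(-1,2)
for T,S in((1,0),(0,1),(1,1)):
    p,r=go(T,S);print(T,S,p.round(3));print(r.round(2).tolist())
for n,v in(('knob',[0,110,80]),('lip',[30,-50,70]),('bed',[-5,-50,62])):print(n,W(p,v).round(1))
# knob offset: pulled out axis position from both views
kt=cr([(118,264)],105,170,5)[0];ks=cr([(336,98)],225,130,6)[0]
for cc,k in((c,kt),(s,ks)):
    print('px',k,[(-e,proj(cc,W(p,[-e,110,80]))[0].round(1).tolist()) for e in(0,6)])
np.save('dryer.npy',p)
q=np.array([564.774,-255.770,.185]);pm=np.array([(60,70,34),(60,-70,34),(-60,-70,34),(-60,70,34)],float)
crop('side0','c4',245,245,345,335,7)
```

```text
1 0 [ 5.45292e+02  1.95276e+02 -5.40000e-02]
[[-0.22, 0.76], [-0.04, 0.26], [1.05, -0.74], [0.33, -0.4], [-0.04, 0.67], [0.03, 0.38], [-1.3, -1.83], [-0.0, -0.0], [-0.0, -0.0], [-0.0, 0.0], [-0.0, -0.0], [-0.0, -0.0], [-0.0, -0.0], [-0.0, 0.0]]
0 1 [ 5.48193e+02  1.94410e+02 -4.90000e-02]
[[0.0, 0.0], [0.0, -0.0], [0.0, -0.0], [0.0, -0.0], [0.0, -0.0], [0.0, -0.0], [-0.0, -0.0], [-0.57, -0.44], [-0.45, -0.21], [1.39, 1.58], [0.27, -0.61], [-0.15, -0.17], [-0.8, -0.66], [0.65, 0.47]]
1 1 [ 5.46615e+02  1.95301e+02 -5.20000e-02]
[[-0.12, 0.37], [0.07, -0.35], [1.01, -1.32], [0.43, -0.87], [0.06, 0.07], [0.04, -0.02], [-1.28, -2.26], [-0.88, -0.6], [-1.21, -0.47], [0.55, 1.46], [-0.19, -0.8], [-0.91, -0.41], [-1.24, -0.77], [0.2, 0.39]]
knob [552.3 305.2  80. ]
lip [574.  143.8  70. ]
bed [539.  145.6  62. ]
px [128.2 222.4] [(0, [129.9, 221.2]), (-6, [129.6, 223.4])]
px [280.58333333 145.91666667] [(0, [281.2, 146.5]), (-6, [279.3, 146.4])]
```

View pics/c4.png

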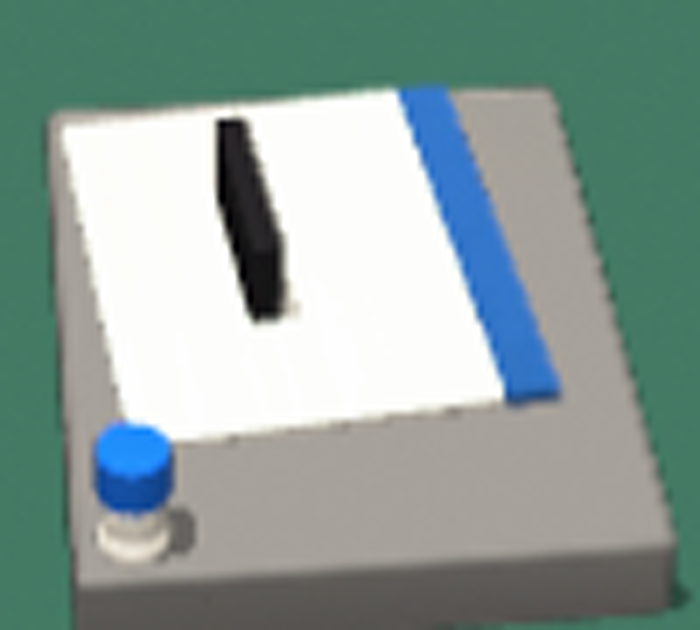

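Side crop confirms it: the aluminium plate lies on the grey rest, with its black rib at (220-280,120-320) in the crop, its blue edge on +x and the vial at the near right corner. I'll refine both fits using the two cameras together.

```bash
cat > fit2.py <<'E'
from fit import *
W=lambda p,v:R.from_euler('z',p[2]).apply(v)+[p[0],p[1],0]
cr=lambda a,x0,y0,s:(np.array(a,float)+.5)/s-.5+[x0,y0]
def joint(sets,x0):
    f=lambda p:np.concatenate([(proj(c,W(p,np.array(m,float)))-u).ravel() for c,m,u in sets])
    r=least_squares(f,x0,loss='soft_l1',x_scale=[100,100,1]);return r.x,r.fun.reshape(-1,2).round(2).tolist()
E
python3 - <<'E'
from fit2 import *
c=load('top0');s=load('side0')
tm=[(-110,150,50),(-110,-150,50),(-95,40,62),(-95,-140,62),(30,135,96),(30,35,73),(30,-135,73)]
tu=cr([(43,463),(597,520),(237,458),(578,485),(80,192),(268,220),(587,247)],105,170,5)
sm=[(-110,150,50),(-110,-150,50),(-95,40,62),(-95,-140,62),(30,35,73),(30,-135,73),(100,85,96)]
su=cr([(138,120),(57,408),(137,193),(92,373),(393,178),(382,354),(540,97)],225,130,6)
for S in([(c,tm,tu)],[(s,sm,su)],[(c,tm,tu),(s,sm,su)]):
    p,r=joint(S,[545,196,-.05]);print(p.round(3),r)
for n,v in(('knob',[0,110,80]),('lip',[30,-50,70]),('bed',[-5,-50,62])):print(n,W(p,v).round(1))
np.save('dryer.npy',p)
pm=[(60,70,34),(60,-70,34),(-60,-70,34),(-60,70,34)]
pu=cr([(93,172),(449,119),(506,422),(146,478)],300,185,7)
sm=[(60,70,34),(60,-70,34),(-60,70,34),(-20,30,64)]
su=cr([(447,88),(560,391),(62,127),(217,120)],245,245,7)
for S in([(c,pm,pu)],[(s,sm,su)],[(c,pm,pu),(s,sm,su)]):
    q,r=joint(S,[565,-256,.18]);print(q.round(3),r)
np.save('plate.npy',q);print('rib',W(q,[-15,0,56]))
v=onz(c,cr([(603,405)],300,185,7)[0],64);print('vial',v)
E
```

```text
[ 5.45824e+02  1.96343e+02 -5.10000e-02] [[-0.5, 0.71], [-0.3, -0.11], [0.05, -0.56], [-0.32, 0.31], [-0.39, 0.31], [1.09, -0.26], [0.75, -0.35]]
[ 5.47737e+02  1.94452e+02 -4.30000e-02] [[-1.02, -0.37], [-0.33, -0.09], [0.02, -0.54], [-0.04, -0.06], [0.41, 0.57], [0.34, -0.07], [0.32, 0.37]]
[ 5.46798e+02  1.96208e+02 -4.80000e-02] [[-0.3, 0.55], [-0.06, -0.67], [0.24, -0.87], [-0.09, -0.24], [-0.37, 0.12], [1.13, -0.57], [0.8, -0.89], [-1.03, -0.66], [-0.88, -0.55], [-0.18, -0.87], [-0.59, -0.5], [0.13, 0.32], [-0.29, -0.39], [0.11, 0.2]]
knob [552.  306.1  80. ]
lip [574.4 144.8  70. ]
bed [539.4 146.5  62. ]
[ 5.64774e+02 -2.55770e+02  1.85000e-01] [[0.02, 0.05], [0.03, -0.03], [0.15, -0.05], [-0.2, 0.03]]
[ 5.66779e+02 -2.57224e+02  1.81000e-01] [[-0.06, -0.08], [0.18, 0.29], [0.18, 0.17], [-0.32, -0.46]]
[ 5.66057e+02 -2.56374e+02  1.81000e-01] [[0.32, -0.52], [0.36, -0.4], [0.31, -0.41], [-0.07, -0.53], [-0.39, -0.32], [-0.24, -0.01], [-0.12, -0.09], [-0.66, -0.72]]
rib [ 551.30134631 -259.07258295   56.        ]
vial [ 521.07422099 -366.6776667    64.        ]
```

```bash
cat >> h.py <<'E'
def plan(x,y,z,yaw,show=True):
    o=get_obs();M=R.from_euler('xyz',o['tcp_rot']);T=R.from_euler('xyz',[np.pi,0,yaw])
    dp=M.inv().apply(np.array([x,y,z])-o['tool_pos'])/1000;rv=(M.inv()*T).as_rotvec()
    print('t',round(o['time'],2),'pos',np.round(o['tool_pos'],1),'rot',np.round(o['tcp_rot'],3),'F',np.round(o['contact_force'],1),'w',round(o['grip_width'],1),'ff',round(o['finger_force'],1))
    print('dp',dp.round(4).tolist(),'rot',rv.round(3).tolist())
E
python3 - <<'E'
from h import *
plan(440,-100,200,-.048);plan(552,306,160,-.048)
E
```

```text
t 0.1 pos [ 201.9 -484.3  226.1] rot [-3.14  -0.     0.395] F [ 0.1 -0.1  1.2] w 92.1 ff 0.0
dp [0.3676, -0.2631, 0.0265] rot [-0.001, 0.0, 0.443]
t 0.1 pos [ 201.9 -484.3  226.1] rot [-3.14  -0.     0.395] F [ 0.1 -0.1  1.2] w 92.1 ff 0.0
dp [0.6272, -0.5947, 0.067] rot [-0.001, 0.0, 0.443]
```

```bash
python3 -m pendant '{"dp":[[0.37,-0.263,0.026],[0.37,-0.263,0.026],[0.37,-0.263,0.026],[0.37,-0.263,0.026],[0.37,-0.263,0.026],[0.37,-0.263,0.026],[0.37,-0.263,0.026],[0.627,-0.595,0.067]],"rotation":[[0,0,0.15],[0,0,0.3],[0,0,0.443],[0,0,0.443],[0,0,0.443],[0,0,0.443],[0,0,0.443],[0,0,0.443]]}' 0.07
python3 -c "
from h import *
plan(552,306,160,-.048)"
```

```text
time: 1.1
tool_pos: [451.4, -52.5, 195.5]
tcp_rot: [3.141, -0.001, -0.048]
contact_force: [1.1, -0.3, -0.2]
grip_width: 70.2
finger_force: 0.0
t 1.1 pos [451.4 -52.5 195.5] rot [ 3.141e+00 -1.000e-03 -4.800e-02] F [ 1.1 -0.3 -0.2] w 70.2 ff 0.0
dp [0.0831, -0.3629, 0.0355] rot [0.0, -0.001, -0.0]
```

```bash
python3 -m pendant '{"dp":[[0.083,-0.363,0.03],[0.083,-0.363,0.03],[0.083,-0.363,0.03],[0.083,-0.363,0.03],[0.083,-0.363,0.03],[0.083,-0.363,0.03],[0.083,-0.363,0.03],[0.083,-0.363,0.03]],"rotation":[[0,0,0],[0,0,0],[0,0,0],[0,0,0],[0,0,0],[0,0,0],[0,0,0],[0,0,0]]}'
python3 -c "
from h import *
plan(549.5,306,62,-.048)"
```

```text
time: 2.1
tool_pos: [550.0, 304.0, 164.9]
tcp_rot: [3.14, 0.001, -0.048]
contact_force: [-0.1, -0.0, 0.4]
grip_width: 70.1
finger_force: 0.0
t 2.1 pos [550.  304.  164.9] rot [ 3.14e+00  1.00e-03 -4.80e-02] F [-0.1 -0.   0.4] w 70.1 ff 0.0
dp [-0.0005, -0.0021, 0.1029] rot [0.001, 0.001, 0.0]
```

```bash
python3 -m pendant '{"dp":[[0,-0.002,0.05],[0,-0.002,0.09],[0,-0.002,0.103],[0,-0.002,0.103]],"rotation":[[0,0,0],[0,0,0],[0,0,0],[0,0,0]]}' && python3 -m pendant '{"dp":[[0,0,0],[0,0,0],[0,0,0],[0,0,0]],"rotation":[[0,0,0],[0,0,0],[0,0,0],[0,0,0]]}' 0.0
```

```text
time: 2.6
tool_pos: [550.8, 305.4, 63.0]
tcp_rot: [3.141, 0.0, -0.049]
contact_force: [1.2, 0.6, 0.5]
grip_width: 70.1
finger_force: 0.0
time: 3.1
tool_pos: [550.8, 306.4, 63.0]
tcp_rot: [-3.141, -0.001, -0.048]
contact_force: [-0.2, -0.1, 0.4]
grip_width: 34.3
finger_force: 0.0
```

```bash
python3 -m pendant '{"dp":[[0,0,0],[0,0,0],[0,0,0],[0,0,0]],"rotation":[[0,0,0],[0,0,0],[0,0,0],[0,0,0]]}' && python3 -m pendant '{"dp":[[-0.005,0,0],[-0.011,0,0],[-0.017,0,0],[-0.022,0,0],[-0.026,0,0],[-0.029,0,0],[-0.029,0,0]],"rotation":[[0,0,0],[0,0,0],[0,0,0],[0,0,0],[0,0,0],[0,0,0],[0,0,0]]}'
```

```text
time: 3.6
tool_pos: [550.9, 308.4, 63.0]
tcp_rot: [-3.138, -0.001, -0.048]
contact_force: [-0.8, 7.7, -0.5]
grip_width: 29.0
finger_force: 30.0
time: 4.47
tool_pos: [523.2, 309.9, 63.1]
tcp_rot: [-3.137, -0.004, -0.048]
contact_force: [5.3, 8.2, -4.1]
grip_width: 29.4
finger_force: 30.0
```

```bash
python3 -m pendant '{"dp":[[-0.002,0.001,0],[-0.004,0.001,0],[-0.004,0.001,0],[-0.004,0.001,0]],"rotation":[[0,0,0],[0,0,0],[0,0,0],[0,0,0]]}'
```

```text
time: 4.97
tool_pos: [523.1, 310.0, 63.2]
tcp_rot: [-3.134, -0.012, -0.049]
contact_force: [18.8, 11.1, -14.5]
grip_width: 29.1
finger_force: 30.0
```

```bash
python3 -m pendant '{"dp":[[0.006,-0.003,0],[0.012,-0.003,0],[0.018,-0.003,0],[0.024,-0.003,0],[0.030,-0.003,0],[0.034,-0.003,0],[0.036,-0.003,0],[0.036,-0.003,0]],"rotation":[[0,0,0],[0,0,0],[0,0,0],[0,0,0],[0,0,0],[0,0,0],[0,0,0],[0,0,0]]}'
```

```text
time: 5.98
tool_pos: [553.2, 308.3, 63.0]
tcp_rot: [3.142, 0.001, -0.048]
contact_force: [-7.2, 1.5, 6.9]
grip_width: 29.3
finger_force: 30.0
```

```bash
python3 -m pendant '{"dp":[[0.002,0,0],[0.002,0,0],[0.002,0,0]],"rotation":[[0,0,0],[0,0,0],[0,0,0]]}'; python3 -m pendant '{"dp":[[-0.003,0,0],[-0.003,0,0],[-0.003,0,0]],"rotation":[[0,0,0],[0,0,0],[0,0,0]]}' 0.07
```

```text
time: 6.35
tool_pos: [553.2, 308.3, 62.9]
tcp_rot: [3.141, 0.005, -0.048]
contact_force: [-12.9, 0.4, 10.3]
grip_width: 29.2
finger_force: 30.0
time: 6.72
tool_pos: [553.2, 307.9, 62.4]
tcp_rot: [3.141, -0.0, -0.049]
contact_force: [-1.1, 0.8, 0.1]
grip_width: 54.4
finger_force: 0.0
```

```bash
python3 -m pendant '{"dp":[[0,0,-0.06],[0,0,-0.12],[0,0,-0.12]],"rotation":[[0,0,0],[0,0,0],[0,0,0]]}' 0.07; python3 -c "
from h import *
print(get_obs()['joint_positions'])
plan(551.3,-259,160,1.752)"
```

```text
time: 7.1
tool_pos: [555.8, 309.2, 188.6]
tcp_rot: [-3.137, -0.011, -0.048]
contact_force: [0.4, 0.2, 0.1]
grip_width: 70.0
finger_force: 0.0
[ 3.87435231e-01  5.69264052e-01  1.26183396e+00 -3.62814792e-04
  1.29877956e+00  2.00670159e+00]
t 7.1 pos [555.8 309.2 188.6] rot [-3.137 -0.011 -0.048] F [0.4 0.2 0.1] w 70.0 ff 0.0
dp [0.0227, 0.5679, 0.0262] rot [0.006, -0.012, -1.8]
```

```bash
python3 -m pendant '{"dp":[[0.02,0.06,0],[0.02,0.12,0],[0.02,0.18,0],[0.02,0.24,0],[0.02,0.3,0],[0.02,0.36,0],[0.02,0.42,0],[0.02,0.48,0]],"rotation":[[0,0,-0.18],[0,0,-0.36],[0,0,-0.54],[0,0,-0.72],[0,0,-0.9],[0,0,-1.08],[0,0,-1.26],[0,0,-1.44]]}'; python3 -c "
from h import *
plan(551.3,-259,160,1.752)"
```

```text
time: 8.1
tool_pos: [550.0, -160.2, 181.7]
tcp_rot: [-3.141, -0.0, 1.355]
contact_force: [1.2, 0.3, 0.9]
grip_width: 69.9
finger_force: 0.0
t 8.1 pos [ 550.  -160.2  181.7] rot [-3.141 -0.     1.355] F [1.2 0.3 0.9] w 69.9 ff 0.0
dp [-0.0962, 0.0225, 0.0217] rot [-0.001, -0.0, -0.397]
```

```bash
python3 -m pendant '{"dp":[[-0.05,0.015,0.02],[-0.087,0.02,0.02],[-0.087,0.02,0.02],[-0.087,0.02,0.02],[-0.087,0.02,0.02]],"rotation":[[0,0,-0.18],[0,0,-0.36],[0,0,-0.36],[0,0,-0.36],[0,0,-0.36]]}'; python3 -c "
from h import *
plan(551.3,-259,42,1.752)
c=cap('top','top1')
q=np.load('plate.npy')
crop('top1','c5',290,170,410,270,6)"
```

```text
time: 8.72
tool_pos: [551.1, -246.4, 162.6]
tcp_rot: [-3.141, -0.0, 1.71]
contact_force: [-0.4, 0.5, 0.1]
grip_width: 69.7
finger_force: 0.0
t 8.72 pos [ 551.1 -246.4  162.6] rot [-3.141 -0.     1.71 ] F [-0.4  0.5  0.1] w 69.7 ff 0.0
dp [-0.0126, -0.0015, 0.1206] rot [-0.0, -0.0, -0.042]
```

View pics/c5.png

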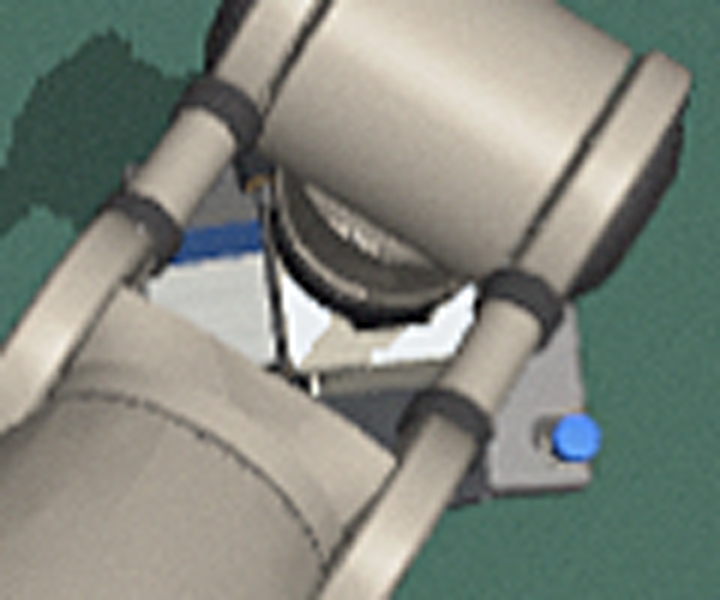

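The arm hides the rib in the top view. The vial at (386,243) and the plate are untouched, so I'll descend on the fitted pose.

```bash
python3 -m pendant '{"dp":[[-0.0126,-0.0015,0.04],[-0.0126,-0.0015,0.08],[-0.0126,-0.0015,0.11],[-0.0126,-0.0015,0.12],[-0.0126,-0.0015,0.12]],"rotation":[[0,0,-0.042],[0,0,-0.042],[0,0,-0.042],[0,0,-0.042],[0,0,-0.042]]}';python3 -c "
from h import *
plan(551.3,-259,40,1.752)
c=cap('side','side1');crop('side1','c6',225,215,345,315,6)"
```

```text
time: 9.4
tool_pos: [551.5, -259.8, 42.9]
tcp_rot: [-3.141, -0.0, 1.752]
contact_force: [0.0, -0.1, 0.5]
grip_width: 69.8
finger_force: 0.0
t 9.4 pos [ 551.5 -259.8   42.9] rot [-3.141 -0.     1.752] F [ 0.  -0.1  0.5] w 69.8 ff 0.0
dp [0.0008, -0.0, 0.0029] rot [-0.0, -0.0, 0.0]
```

View pics/c6.png

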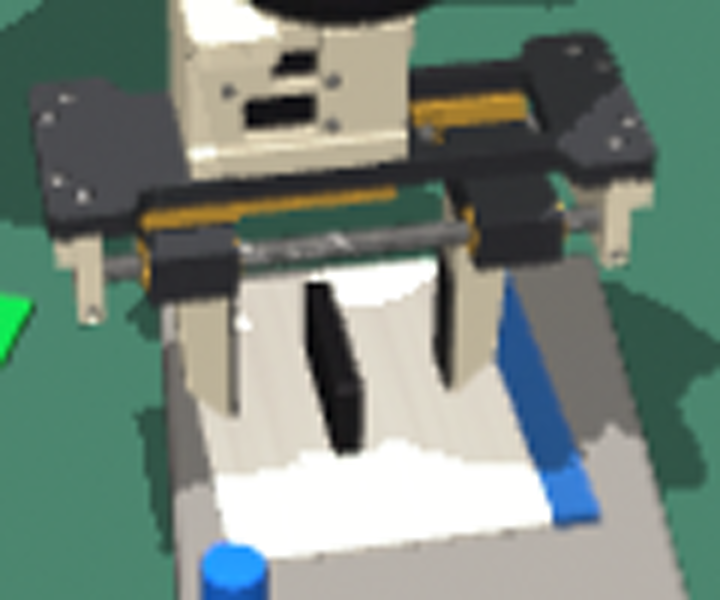

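The side crop shows the fingers straddling the rib: tips at (235,412) and (452,388), rib between them at (305-360,285-450). I'll close and lift.

```bash
python3 -m pendant '{"dp":[[0,0,0.003],[0,0,0.003],[0,0,0.003],[0,0,0.003],[0,0,0.003],[0,0,0.003],[0,0,0.003],[0,0,0.003]],"rotation":[[0,0,0],[0,0,0],[0,0,0],[0,0,0],[0,0,0],[0,0,0],[0,0,0],[0,0,0]]}' 0.0;  python3 -m pendant '{"dp":[[0,0,0],[0,0,-0.005],[0,0,-0.03],[0,0,-0.06],[0,0,-0.1],[0,0,-0.1]],"rotation":[[0,0,0],[0,0,0],[0,0,0],[0,0,0],[0,0,0],[0,0,0]]}'; python3 -c "
from fit2 import *
p=np.load('dryer.npy');p[1]+=1.5;print(p)
b=W(p,[-70,-50,120]);print(b);plan(*b,p[2]+np.pi/2)"
```

```text
time: 10.45
tool_pos: [551.1, -260.2, 39.7]
tcp_rot: [-3.141, -0.0, 1.752]
contact_force: [-0.5, -0.5, 0.3]
grip_width: 9.9
finger_force: 30.0
time: 11.2
tool_pos: [552.9, -261.1, 143.1]
tcp_rot: [3.136, 0.005, 1.752]
contact_force: [0.6, -0.4, -3.2]
grip_width: 9.5
finger_force: 30.0
[ 5.46798263e+02  1.97707801e+02 -4.77370923e-02]
[474.49205836 151.10508799 120.        ]
t 11.2 pos [ 552.9 -261.1  143.1] rot [3.136 0.005 1.752] F [ 0.6 -0.4 -3.2] w 9.5 ff 30.0
dp [0.4197, -0.0031, 0.0211] rot [0.006, 0.004, 0.229]
```

```bash
python3 -m pendant '{"dp":[[0.05,0,0],[0.1,0,0],[0.16,0,0],[0.22,0,0],[0.28,-0.003,0],[0.34,-0.003,0],[0.39,-0.003,0.01],[0.42,-0.003,0.015]],"rotation":[[0,0,0.05],[0,0,0.1],[0,0,0.15],[0,0,0.2],[0,0,0.229],[0,0,0.229],[0,0,0.229],[0,0,0.229]]}'; python3 -m pendant '{"dp":[[0,0,0],[0,0,0],[0,0,0]],"rotation":[[0,0,0],[0,0,0],[0,0,0]]}'; python3 -c "
from fit2 import *
p=np.load('dryer.npy');p[1]+=1.5
b=W(p,[-70,-50,85]);print(b);plan(*b,p[2]+np.pi/2);
for n in('top','side'): cap(n,n+'2')
a=cv2.imread('pics/top2.png')[165:285,100:245];d=cv2.imread('pics/side2.png')[110:230,210:355]
cv2.imwrite('pics/c7.png',cv2.resize(np.hstack([a,d]),(800,600*55//100),interpolation=cv2.INTER_CUBIC))"
```

```text
time: 12.2
tool_pos: [470.8, 154.5, 122.9]
tcp_rot: [-3.139, 0.0, 1.525]
contact_force: [1.1, 0.3, -1.5]
grip_width: 10.0
finger_force: 30.0
time: 12.58
tool_pos: [472.9, 151.5, 124.5]
tcp_rot: [-3.141, 0.0, 1.521]
contact_force: [-0.1, -0.2, -2.3]
grip_width: 10.1
finger_force: 30.0
[474.49205836 151.10508799  85.        ]
t 12.57 pos [472.9 151.5 124.5] rot [-3.141  0.     1.521] F [-0.1 -0.2 -2.3] w 10.1 ff 30.0
dp [-0.0003, 0.0016, 0.0395] rot [-0.0, 0.0, -0.002]
```

View pics/c7.png

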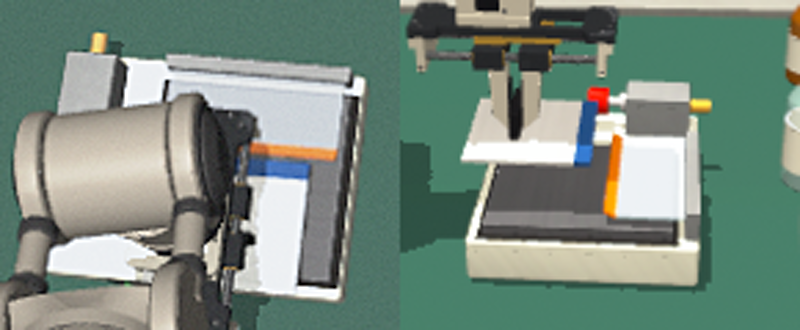

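```bash
python3 -c "
from fit2 import *
c=load('top2');s=load('side2');p=[472.9+15,151.5-.7,-.05]
print(proj(c,W(p,np.array([(60,-70,119),(44,-70,119.)]))),proj(s,W(p,np.array([(60,-70,119),(60,70,119),(-60,-70,119.)]))))
a=cv2.resize(cv2.imread('pics/top2.png')[210:240,180:220],None,fx=10,fy=10,interpolation=cv2.INTER_CUBIC);d=cv2.resize(cv2.imread('pics/side2.png')[140:175,228:288],None,fx=8,fy=8,interpolation=cv2.INTER_CUBIC)
o=np.zeros((300,890,3),np.uint8);o[:300,:400]=a;o[:280,405:885]=d;cv2.imwrite('pics/c8.png',o[:,:800] if 0 else cv2.resize(o,(800,270)))
"; python3 -m pendant '{"dp":[[0,0.001,0.015],[0,0.0015,0.03],[0,0.0015,0.042],[0,0.0015,0.048],[0,0.0015,0.048]],"rotation":[[0,0,0],[0,0,0],[0,0,0],[0,0,0],[0,0,0]]}'
```

```text
[[212.63182846 224.17501863]
 [211.89881476 230.42174769]] [[277.99075549 168.84407485]
 [280.92687361 146.43461496]
 [231.05210252 167.2845179 ]]
time: 13.3
tool_pos: [474.0, 152.3, 76.1]
tcp_rot: [-3.141, 0.0, 1.523]
contact_force: [0.9, -0.5, -3.2]
grip_width: 9.8
finger_force: 30.0
```

View pics/c8.png

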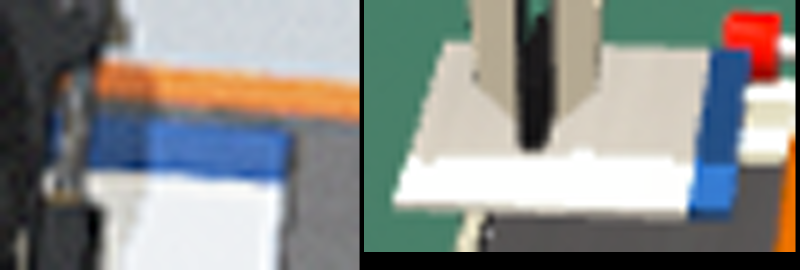

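```bash
python3 -m pendant '{"dp":[[-0.001,0,0.0028],[-0.001,0,0.0028],[-0.001,0.004,0.0028],[-0.001,0.010,0.0028],[-0.001,0.016,0.0028],[-0.001,0.020,0.0028]],"rotation":[[0,0,0],[0,0,0],[0,0,0],[0,0,0],[0,0,0],[0,0,0]]}';python3 -c "
from fit2 import *
p=np.load('dryer.npy');p[1]+=.5
b=W(p,[-20,-50,73.3]);print(b);plan(*b,p[2]+np.pi/2)"
```

```text
time: 14.05
tool_pos: [494.8, 150.3, 73.9]
tcp_rot: [3.141, 0.0, 1.522]
contact_force: [1.4, -0.4, -3.2]
grip_width: 9.4
finger_force: 30.0
[524.43509843 147.71913981  73.3       ]
t 14.05 pos [494.8 150.3  73.9] rot [3.141 0.    1.522] F [ 1.4 -0.4 -3.2] w 9.4 ff 30.0
dp [-0.0012, 0.0298, 0.0006] rot [0.0, 0.0, -0.001]
```

```bash
python3 -m pendant '{"dp":[[0,0.006,0.0006],[0,0.012,0.0006],[-0.001,0.018,0.0006],[-0.001,0.024,0.0006],[-0.001,0.028,0.0006],[-0.001,0.0295,0.0006],[-0.001,0.0295,0.0006]],"rotation":[[0,0,0],[0,0,0],[0,0,0],[0,0,0],[0,0,0],[0,0,0],[0,0,0]]}';python3 -c "
from h import *
for n in('top','side'): cap(n,n+'3')
a=cv2.imread('pics/top3.png')[175:275,110:240];d=cv2.imread('pics/side3.png')[125:225,220:350]
cv2.imwrite('pics/c9.png',cv2.resize(np.hstack([a,d]),(800,308),interpolation=cv2.INTER_CUBIC))"
```

```text
time: 14.92
tool_pos: [523.5, 148.0, 73.2]
tcp_rot: [-3.141, 0.0, 1.523]
contact_force: [-0.6, 0.3, -2.4]
grip_width: 9.9
finger_force: 30.0
```

View pics/c9.png

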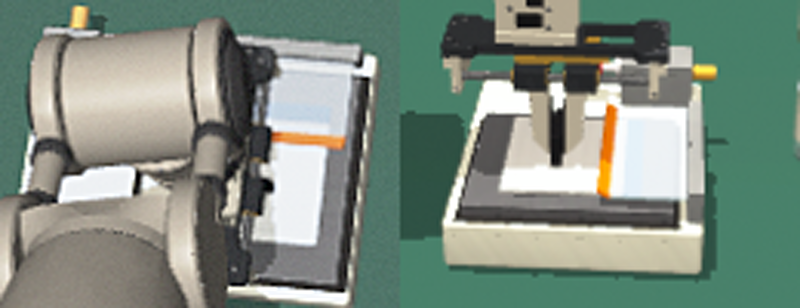

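Blue band visible through the flap with its far edge about 25 mm past the lip edge, plate square and the flap level. Next I press down.

```bash
python3 -m pendant '{"dp":[[0,0,0.0015],[0,0,0.003],[0,0,0.0045],[0,0,0.006],[0,0,0.0075],[0,0,0.009],[0,0,0.0095],[0,0,0.0095]],"rotation":[[0,0,0],[0,0,0],[0,0,0],[0,0,0],[0,0,0],[0,0,0],[0,0,0],[0,0,0]]}'; python3 -m pendant '{"dp":[[0,0,0.001],[0,0,0.002],[0,0,0.003],[0,0,0.003],[0,0,0.003]],"rotation":[[0,0,0],[0,0,0],[0,0,0],[0,0,0],[0,0,0]]}'
```

```text
time: 16.02
tool_pos: [523.6, 148.0, 64.9]
tcp_rot: [3.141, 0.0, 1.523]
contact_force: [-5.2, -0.8, 10.4]
grip_width: 9.7
finger_force: 30.0
time: 16.65
tool_pos: [523.6, 148.0, 63.6]
tcp_rot: [3.14, -0.0, 1.523]
contact_force: [-10.3, -1.8, 24.6]
grip_width: 9.8
finger_force: 30.0
```

```bash
python3 -m pendant '{"dp":[[0,0,0],[0,0,0],[0,0,0],[0,0,0]],"rotation":[[0,0,0],[0,0,0],[0,0,0],[0,0,0]]}';python3 -c "
from h import *
for n in('top','side'): cap(n,n+'4')
a=cv2.imread('pics/top4.png')[175:275,110:240];d=cv2.imread('pics/side4.png')[125:225,220:350]
cv2.imwrite('pics/c10.png',cv2.resize(np.hstack([a,d]),(800,308),interpolation=cv2.INTER_CUBIC))"
```

```text
time: 17.15
tool_pos: [523.6, 148.0, 63.6]
tcp_rot: [3.14, -0.0, 1.523]
contact_force: [-9.9, -2.3, 25.1]
grip_width: 9.7
finger_force: 30.0
```

View pics/c10.png

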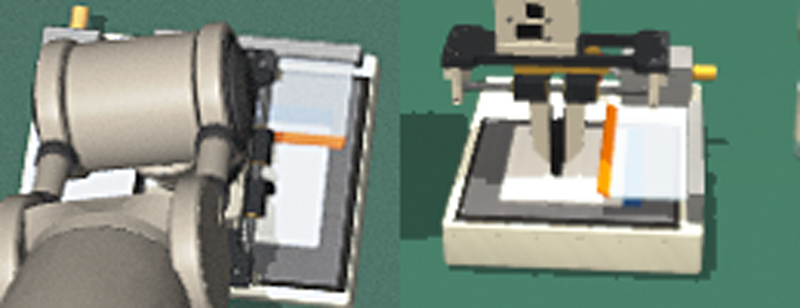

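The bed is down level with the dryer top, the plate is flat and square with its blue edge under the level flap, and the force is steady at 25 N. Handing in.

```bash
python3 -c "
from plant import workorder
print(workorder.close_job())"
```

```text
the job is handed in; nothing more can be done
None
```

I handed the job in at about 17 s, but the interface returned no verdict: the knob went out to its stop and home again, the plate's blue edge is about 25 mm under the level flap, and I'm holding it down at about 25 N with the bed at the bottom of its travel.

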